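Push the thread spools home in the sloped rack

TASK

The two thread spools have rolled down to the low end of the sloped thread rack. With the fingertips only, push each spool up its own gutter and over the hump, so that it lies across the gutter against the end stop and cannot roll back; do not lift the spools. Leave the bottle, beeswax, tape roll and tape measure beside the rack where they are.

Things in the scene. Friction and masses are not known exactly. Their poses are not given: they have to be found in the camera images.
- rack: Low thread rack fixed to the bench: plywood base 250 x 165 mm under two side-by-side aluminium gutters. Origin: centre of the base's underside; x along the gutters from low to high end, y across to the left, z up. Gutter centre lines at y = +37.5 and -37.5 mm; each is 70 mm wide inside, side walls 5 mm thick, 12 mm above the floor, following its slope.
- rack_lip (a point): Low end of the gutter floors, midway between the gutters (rack x = -112 mm, floor 16 mm above the bench): inner face of a dark lip, 6 mm thick, 6 mm higher than the floor, open space behind it. From here the floor climbs at 10 degrees; a spool let go before the hump rolls back down to the lip.
- rack_hump (a point): Hump, the highest line of the gutter floors, midway between the gutters (rack x = +56 mm, 46 mm above the bench). Beyond it the floor falls at 12 degrees to the end stop; a spool past it rolls on to the stop and stays.
- rack_stop (a point): High end of the gutter floors, midway between the gutters (rack x = +112 mm, floor 34 mm above the bench): face of the dark end stop, a plate 30 mm higher than the floor there.
- thick_spool_mid (a point): Centre of the thick white thread spool (cylinder 54 mm in diameter, 62 mm long, about 60 g) lying across the left (+y) gutter; this point's z axis is the spool's axis. Starts against the lip, centre at rack x = -99 mm, its round back overhanging the lip. Home against the stop its centre is at rack x = 85 mm, z = 67 mm.
- thin_spool_mid (a point): Centre of the thin white thread spool (cylinder 44 mm in diameter, 60 mm long, about 40 g) lying across the right (-y) gutter; this point's z axis is the spool's axis. Starts against the lip, centre at rack x = -100 mm, its round back overhanging the lip. Home against the stop its centre is at rack x = 90 mm, z = 61 mm.
- pill_bottle: White capped bottle, 55 mm in diameter, 78 mm high, standing loose to the left of the rack; origin under its centre. Bystander.
- beeswax: Yellow-brown puck of beeswax, 38 mm in diameter, 12 mm high, loose to the left of the rack; origin under its centre. Bystander.
- linen_tape: Roll of tan tape lying flat, 65 mm in diameter, 19 mm high, loose to the right of the rack; origin under its centre. Bystander.
- tape_measure: Round red tape measure, 51 mm in diameter, 19 mm high, with a short tab sticking out, loose to the right of the rack; origin on its underside, 8 mm from the centre of the round case. Bystander.
Not all that is in view belongs to the job. Leave any brown or red look-alike of the part that bears thin_spool_mid alone.

How it is judged:
By the outcome, as a careful person would: the job done as asked, in the order asked, and still so for the second after the job is handed in, with the robot touching nothing.
It also fails if it takes over 54 s, if anything falls off the work surface, if the arm or the gripper's body presses on something with over 40 N, if the wrist force passes 120 N, or if a joint passes its speed limit or range.

ROBOT

A 6-joint arm with a two-finger parallel gripper is mounted at the origin on the work surface; the furniture and walls round the work are solid. World frame = base frame: x ahead of the robot, y to its left, z up, the work surface at z = 0. Lengths are in m, angles in degrees, forces in N, time in s.
With the tool pointing down it reaches from about 0.4 to 0.825 m from the base axis. Payload 7 kg.
Tool frame: the origin (TCP) lies between the finger pads; the fingertips stand 22 mm ahead of it and the grasp point (between the pads) lies 3 mm ahead of it; z points along the fingers, y is the line along which they close (so a half turn about z gives the same grasp; the last joint's range is limited). The gripper opens to 88 mm and grips with 3 to 60 N. Pads are 19 mm wide; open, the fingers measure 130 mm over their backs; the gripper's body (78 mm by 193 mm) begins 47 mm behind the grasp point.
Start: joints at [-57.175, 20.546, 0.682, 0, -70.136, -16.507], TCP at [0.19, -0.648, 0.249] pointing down, gripper open.
Joint ranges: [-176.03, 176.03], [-82.01, 121.73], [-58.28, 71.71], [-173.87, 95.51], [-174.79, -0.11], [-173.66, 173.66]. Speed limits (degrees/s): [136.94, 136.94, 172.46, 180, 180, 180].

INTERFACE

Orientations are given as [roll, pitch, yaw] about the fixed x, y, z axes, in that order (R = Rz(yaw) Ry(pitch) Rx(roll)).
In Python, from plant import ctrl gives the robot as it stands.
- The arm moves only by the tool apply_moves, never from a script. Its argument "targets" is a list of rows, each an object with "travel": the shift along the tool's x, y, z in mm, a list of three; "roll": the turn about the tool's z in degrees; "jaw": the finger opening in mm, from 0 to 87.6. In form: [{"travel": [tx, ty, tz], "roll": roll, "jaw": jaw}, ...]. A call has 1 to 10 rows; each row shifts and turns the commanded pose from where the row before left it, along the tool's axes as they then stand; what a row does not reach is not made up. A row lasts 1/10 s, in which the tool goes at most 50 mm and 8.59 degrees, less where a joint would pass 70% of its speed; a pose out of reach is approached as far as the arm can. A call with a gripper value outside its range is refused whole. The fingers move at their own pace and stop on an object; the grip force is fixed at half the most. Time passes only in rows, so rows that do not move let the fingers close. It gives the time, the measured TCP pose, the force, the opening and the grip force at its end, in the units of the state.
- ctrl.get_obs(): the state, without advancing time (a new reading comes with each control period).
- ctrl.snapshot(name): name is "scene" or "side" or "wrist"; returns the picture (480x640x3 uint8, red, green, blue); there is no depth.
- ctrl.calibration(name): a dict with "K" (3x3 intrinsics, pixels), "dist_coeffs" ([k1, k2, p1, p2, k3] as OpenCV has them; the pictures are not rectified), "extrinsics" (4x4, takes a point from camera to world coordinates); the wrist camera has in their place "hand_eye" (4x4, takes a point from camera to tool coordinates, whose origin is the TCP and whose axes are the flange's). Camera axes: x right, y down, z forward; pixel columns grow to the right and rows downward; lengths in m; the calibration is good to about 2 mm. A picture is of the moment at which its call begins: read the wrist's pose just before it. calibration takes no time and is no camera call.
- ctrl.close_job(): hands the job in; it is judged then, once.
The state is a dict: "clock": time; "joint_pos": joint angles; "qvel": joint speeds; "tau": joint torques, N m; "tool_pos": TCP position; "orientation": TCP orientation; "force": force on the tool from outside, world axes, zero at the start; "moment": the same for the moment, N m; "opening": finger opening in m; "gripper_force": force on a finger pad.
Only numpy, scipy, OpenCV 4.12 (cv2) and the standard library are available. Lean on these libraries where they do the work, as an engineer would, in place of code of your own. Each camera call takes 0.05 s, during which the arm holds its last target. There are 200 camera calls.

## Working session

There is one attempt and no reset: what is moved stays moved. The work goes in short steps, Python scripts to look and compute and a tool call to move; the robot and the scene stay as the last step left them, time stands still between calls to the robot, and variables do not carry over. Pictures are saved under pics/ and viewed, at most 10 in all, crops included, and the job is handed in when it is done.

Besides the shell and the picture viewer there is one more tool, called after "Request:" in YAML: its name, and indented under it one key for each argument. apply_moves: Moves the arm, as the interface text tells. Its arguments: {"type":"object","properties":{"targets":{"type":"array","items":{"type":"object","properties":{"travel":{"type":"array","items":{"type":"number"}},"roll":{"type":"number"},"jaw":{"type":"number"}}}}},"required":["targets"]}

```bash
mkdir -p pics
python3 - <<'E'
from plant import ctrl
import cv2, numpy as np
for n in ("scene","side"):
    cv2.imwrite(f"pics/{n}0.png", ctrl.snapshot(n)[:,:,::-1])
    c=ctrl.calibration(n); print(n,np.round(c["extrinsics"],3).tolist(), np.round(c["K"],1).tolist())
o=ctrl.get_obs(); print(o["clock"],o["tool_pos"],o["orientation"],o["opening"])
print(ctrl.calibration("wrist")["hand_eye"])
E
```

```text
scene [[0.667, -0.485, 0.566, -0.021], [-0.745, -0.428, 0.512, -0.499], [-0.006, -0.763, -0.646, 0.693], [0.0, 0.0, 0.0, 1.0]] [[594.6, 0.0, 319.8], [0.0, 594.6, 239.9], [0.0, 0.0, 1.0]]
side [[-0.997, -0.036, 0.068, 0.458], [-0.077, 0.426, -0.901, 1.022], [0.004, -0.904, -0.428, 0.522], [0.0, 0.0, 0.0, 1.0]] [[533.3, 0.0, 317.1], [0.0, 533.3, 238.9], [0.0, 0.0, 1.0]]
0.1 [ 0.18953108 -0.64745086  0.2477216 ] [ 1.79917249e+02 -8.85291710e-03 -1.63687746e+02] 0.08766177833183128
[[ 1.38786746e-03 -9.52723314e-01 -3.03836076e-01  8.44661300e-02]
 [ 9.99998916e-01  1.47156434e-03 -4.64977555e-05  1.24554440e-03]
 [ 4.91413831e-04 -3.03835682e-01  9.52724324e-01 -1.35697953e-01]
 [ 0.00000000e+00  0.00000000e+00  0.00000000e+00  1.00000000e+00]]
```

View pics/scene0.png

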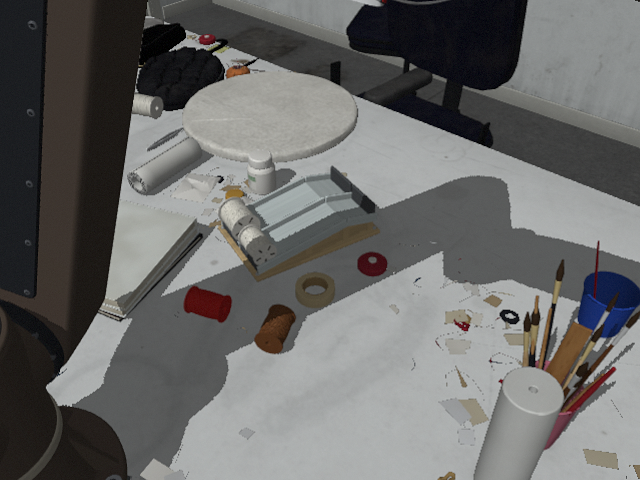

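View pics/side0.png

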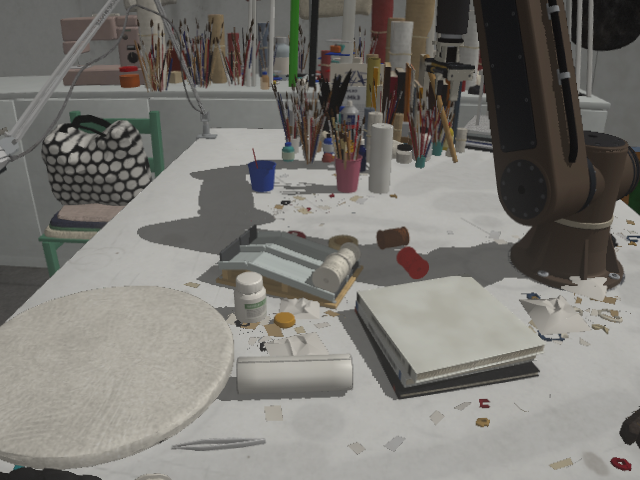

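The scene view shows the rack around (300,225), with its low end at about (240,230) and its stop at about (352,190). In the side view it is around (290,265). I'll enlarge both.

Run:
```python
import cv2
a=cv2.imread("pics/scene0.png"); cv2.imwrite("pics/c1.png",cv2.resize(a[150:294,200:392],None,fx=4,fy=4,interpolation=cv2.INTER_CUBIC))
a=cv2.imread("pics/side0.png"); cv2.imwrite("pics/c2.png",cv2.resize(a[215:335,205:365],None,fx=5,fy=5,interpolation=cv2.INTER_CUBIC))
```

```text
(no output)
```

View pics/c1.png

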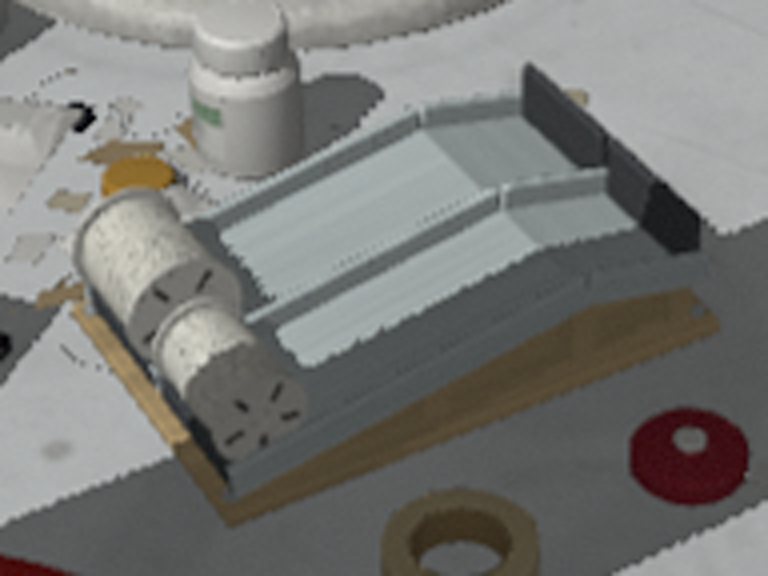

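View pics/c2.png

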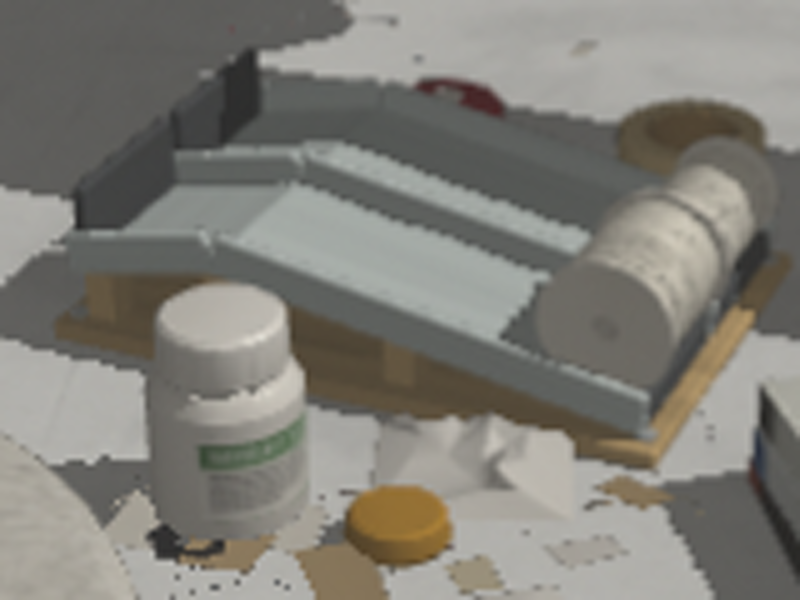

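The scene crop shows the rack's base corners at (233,524), (716,328) and (76,310), and the hump wall tops at (420,113), (502,190) and (587,280). The side crop shows base corners at (655,466) and (58,337), the left hump at (210,245) and the stop's top-left at (78,190). Both spools sit at the lip. Next I fit the rack pose.

```bash
cat > h.py <<'E'
from plant import ctrl
import numpy as np, cv2
from scipy.optimize import least_squares
from scipy.spatial.transform import Rotation as R
def proj(n,P):
    c=ctrl.calibration(n); T=np.linalg.inv(c["extrinsics"])
    return cv2.projectPoints(np.asarray(P,float),cv2.Rodrigues(T[:3,:3])[0],T[:3,3],c["K"],np.array(c["dist_coeffs"],float))[0][:,0]
def world(p,P):
    return np.asarray(P,float)/1000@R.from_euler('z',p[2]).as_matrix().T+[p[0],p[1],0]
E
cat > fit.py <<'E'
from h import *
S=[((-125,-82.5,0),(233,524)),((125,-82.5,0),(716,328)),((-125,82.5,8),(76,310)),((56,77.5,58),(420,113)),((56,0,58),(502,190)),((56,-77.5,58),(587,280))]
D=[((-125,82.5,0),(655,466)),((125,82.5,0),(58,337)),((56,77.5,58),(210,245)),((112,77.5,64),(78,190))]
def px(L,s,o): return (np.array([l[1] for l in L])+.5)/s-.5+o
A=px(S,4,(200,150)); B=px(D,5,(205,215))
f=lambda p:np.r_[(proj("scene",world(p,[l[0] for l in S]))-A).ravel(),(proj("side",world(p,[l[0] for l in D]))-B).ravel()]
r=min((least_squares(f,[.5,.1,y],loss="soft_l1") for y in (-1.5,0,1.5,3)),key=lambda r:r.cost)
print(r.x,np.degrees(r.x[2])); print(np.round(f(r.x).reshape(-1,2),1).tolist())
np.save("rack.npy",r.x)
sp=[(-99,37.5,16+2.3+27.4),(-100,-37.5,16+2.1+22.3)]
print(world(r.x,sp), np.round((proj("scene",world(r.x,sp))-(200,150))*4), np.round((proj("side",world(r.x,sp))-(205,215))*5))
o=ctrl.get_obs(); print(o["joint_pos"],o["orientation"])
E
python3 fit.py
```

```text
[0.57918959 0.09558112 5.9788404 ] 342.5623213691486
[[-0.3, 2.2], [2.1, 1.7], [-1.1, -1.3], [-0.7, -2.2], [-0.1, -0.8], [1.9, -0.6], [0.4, 0.7], [-0.3, -0.0], [-0.1, -2.7], [0.3, 0.3]]
[[0.49597685 0.16102491 0.0457    ]
 [0.47254768 0.08977132 0.0404    ]] [[155. 273.]
 [229. 377.]] [[633. 287.]
 [702. 213.]]
[-5.71742573e+01  2.05881591e+01  6.40221312e-01 -1.59846791e-02
 -7.01339168e+01 -1.65080522e+01] [ 1.79917249e+02 -8.85291710e-03 -1.63687746e+02]
```

```bash
cat >> h.py <<'E'
def ray(n,uv):
    c=ctrl.calibration(n); q=cv2.undistortPoints(np.array([[uv]],float),c["K"],np.array(c["dist_coeffs"],float))[0,0]
    E=np.array(c["extrinsics"]); return E[:3,3],E[:3,:3]@np.r_[q,1]
def tri(a,b):
    (o1,d1),(o2,d2)=ray("scene",a),ray("side",b)
    t=np.linalg.lstsq(np.c_[d1,-d2],o2-o1,rcond=None)[0]
    return (o1+d1*t[0]+o2+d2*t[1])/2, np.linalg.norm(o1+d1*t[0]-o2-d2*t[1])
def torack(w):
    p=np.load("rack.npy"); return (np.asarray(w)-[p[0],p[1],0])@R.from_euler('z',p[2]).as_matrix()*1000
def g(uv,z,n="side"):
    o,d=ray(n,uv); return o+d*(z-o[2])/d[2]
E
python3 - <<'E'
from h import *
w,e=tri((197,217),(357,291)); print("book",w,e,torack(w))
w,e=tri((531,376),(380,128)); print("cyl top",w,e)
print("cyl base side",g((380,190),0)); print("blue",g((262,188),0),"pots",g((347,190),0)); 
w,e=tri((598,243),(254,150)); print("blue brush",w,e)
w,e=tri((560,262),(360,80)); print("brush?",w,e)
E
```

```text
book [0.44927615 0.22067859 0.04410737] 0.0016980515551613701 [-161.43081025   80.41748648   44.10737005]
cyl top [ 0.40070077 -0.40591142  0.18431224] 0.009512615068318677
cyl base side [ 0.38761606 -0.41603692  0.        ]
blue [ 0.72471089 -0.40318209  0.        ] pots [ 0.4813623  -0.40735614  0.        ]
blue brush [ 0.73539028 -0.35888594  0.12635481] 0.004198258984406568
brush? [ 0.45226319 -0.38689522  0.3069249 ] 0.008880924226144768
```

Request:
apply_moves:
  targets:
    - {"travel":[0,0,-38],"roll":8.4,"jaw":16}
    - {"travel":[0,0,-38],"roll":8.4,"jaw":16}
    - {"travel":[0,0,-38],"roll":8.4,"jaw":16}
    - {"travel":[0,0,-38],"roll":8.5,"jaw":16}
    - {"travel":[-20,40,0],"roll":0,"jaw":16}
    - {"travel":[-20,40,0],"roll":0,"jaw":16}
    - {"travel":[-20,40,0],"roll":0,"jaw":16}
    - {"travel":[-20,40,0],"roll":0,"jaw":16}
    - {"travel":[-20,40,0],"roll":0,"jaw":16}
    - {"travel":[0,45,0],"roll":0,"jaw":16}

```text
clock: 1.1
tool_pos: [0.3602, -0.4426, 0.399]
orientation: [180.0, -0.1, 162.6]
force: [1.3, -0.1, -0.3]
opening: 0.0175
gripper_force: 0.0
```

Request:
apply_moves:
  targets:
    - {"travel":[0,45,0],"roll":0,"jaw":16}
    - {"travel":[0,45,0],"roll":0,"jaw":16}
    - {"travel":[0,45,0],"roll":0,"jaw":16}
    - {"travel":[0,45,0],"roll":0,"jaw":16}
    - {"travel":[10,45,0],"roll":0,"jaw":16}
    - {"travel":[20,45,0],"roll":0,"jaw":16}
    - {"travel":[20,45,0],"roll":0,"jaw":16}
    - {"travel":[20,45,0],"roll":0,"jaw":16}
    - {"travel":[20,45,0],"roll":0,"jaw":16}
    - {"travel":[0,0,0],"roll":0,"jaw":16}

```text
clock: 2.1
tool_pos: [0.3926, -0.0254, 0.4007]
orientation: [179.9, 0.0, 163.1]
force: [-0.4, -0.3, 0.9]
opening: 0.016
gripper_force: 0.0
```

Request:
apply_moves:
  targets:
    - {"travel":[0,45,0],"roll":0.5,"jaw":16}
    - {"travel":[0,45,0],"roll":0,"jaw":16}
    - {"travel":[0,45,20],"roll":0,"jaw":16}
    - {"travel":[0,45,40],"roll":0,"jaw":16}
    - {"travel":[3,29,40],"roll":0,"jaw":16}
    - {"travel":[0,0,40],"roll":0,"jaw":16}
    - {"travel":[0,0,0],"roll":0,"jaw":16}
    - {"travel":[0,0,0],"roll":0,"jaw":16}

```text
clock: 2.9
tool_pos: [0.4523, 0.1616, 0.268]
orientation: [-179.9, 0.0, 162.1]
force: [0.3, 0.7, 0.3]
opening: 0.0155
gripper_force: 0.0
```

```bash
cat > wr.py <<'E'
from h import *
import sys
o=ctrl.get_obs(); im=ctrl.snapshot("wrist"); c=ctrl.calibration("wrist")
T=np.eye(4); T[:3,:3]=R.from_euler('xyz',o["orientation"],degrees=True).as_matrix(); T[:3,3]=o["tool_pos"]
T=np.linalg.inv(T@c["hand_eye"]); np.save("wT.npy",np.linalg.inv(T))
im=im[:,:,::-1].copy(); p=np.load("rack.npy")
def draw(P):
    q=cv2.projectPoints(world(p,P),cv2.Rodrigues(T[:3,:3])[0],T[:3,3],c["K"],np.array(c["dist_coeffs"],float))[0][:,0]
    cv2.polylines(im,[np.round(q).astype(int)],False,(0,255,0),1)
draw([(-125,-82.5,0),(-125,82.5,0),(125,82.5,0),(125,-82.5,0),(-125,-82.5,0)])
for y in (77.5,0,-77.5): draw([(-112,y,28),(56,y,58),(112,y,46)])
draw([(-99,6.5,46),(-99,68.5,46)]); draw([(-100,-67.5,40),(-100,-7.5,40)]); draw([(56,75,46),(56,-75,46)])
cv2.imwrite(f"pics/{sys.argv[1]}.png",im); print(o["clock"],o["tool_pos"],o["orientation"],torack(o["tool_pos"]))
E
python3 wr.py w1
```

```text
2.9 [0.45231114 0.16159483 0.26803413] [-1.79910099e+02  6.22698036e-03  1.62114297e+02] [-140.82976703   24.95850991  268.03413222]
```

View pics/w1.png

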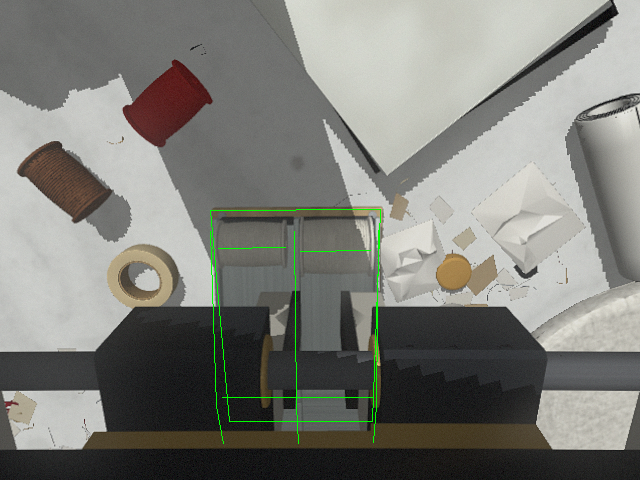

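The overlay matches the rack and spools to a few pixels. The thick spool is centred near (335,247), the thin one near (252,245), and the book corner at (385,175) is clear. I'll descend behind the thick spool.

Request:
apply_moves:
  targets:
    - {"travel":[4,13,0],"roll":-0.5,"jaw":16}
    - {"travel":[0,0,0],"roll":0,"jaw":16}
    - {"travel":[0,0,40],"roll":0,"jaw":16}
    - {"travel":[0,0,40],"roll":0,"jaw":16}
    - {"travel":[0,0,40],"roll":0,"jaw":16}
    - {"travel":[0,0,40],"roll":0,"jaw":16}
    - {"travel":[0,0,30],"roll":0,"jaw":16}
    - {"travel":[0,0,20],"roll":0,"jaw":16}
    - {"travel":[0,0,0],"roll":0,"jaw":16}
    - {"travel":[0,0,0],"roll":0,"jaw":16}

```text
clock: 3.95
tool_pos: [0.453, 0.1764, 0.0584]
orientation: [180.0, 0.0, 162.6]
force: [0.3, 0.5, -0.0]
opening: 0.0158
gripper_force: 0.0
```

Run:
```python
from h import *
o=ctrl.get_obs(); print(torack(o["tool_pos"]),o["orientation"],o["force"])
```

```text
[-144.63355097   39.25650611   58.41065989] [1.79959351e+02 4.48384932e-02 1.62637800e+02] [ 0.29608447  0.52296455 -0.04594239]
```

Request:
apply_moves:
  targets:
    - {"travel":[-4,0,0],"roll":0,"jaw":16}
    - {"travel":[-5,0,0],"roll":0,"jaw":16}
    - {"travel":[-6,0,-1],"roll":0,"jaw":16}
    - {"travel":[-6,0,-1],"roll":0,"jaw":16}
    - {"travel":[-6,0,-1],"roll":0,"jaw":16}
    - {"travel":[-6,0,-1],"roll":0,"jaw":16}
    - {"travel":[-6,0,-1],"roll":0,"jaw":16}
    - {"travel":[-6,0,-1],"roll":0,"jaw":16}
    - {"travel":[-6,0,-1],"roll":0,"jaw":16}
    - {"travel":[-6,0,-1],"roll":0,"jaw":16}

```text
clock: 4.95
tool_pos: [0.507, 0.1586, 0.0653]
orientation: [-180.0, -0.0, 162.6]
force: [-1.6, 0.2, 1.1]
opening: 0.0161
gripper_force: 0.7
```

Run:
```python
from h import *
o=ctrl.get_obs(); print(torack(o["tool_pos"]),o["orientation"],o["force"])
cv2.imwrite("pics/s1.png",cv2.resize(ctrl.snapshot("side")[195:335,185:385,::-1],None,fx=3.5,fy=3.5,interpolation=cv2.INTER_CUBIC))
```

```text
[-87.78295428  38.48945926  65.34916057] [-1.79990940e+02 -7.88124914e-03  1.62617346e+02] [-1.64367955  0.20675229  1.143062  ]
```

View pics/s1.png

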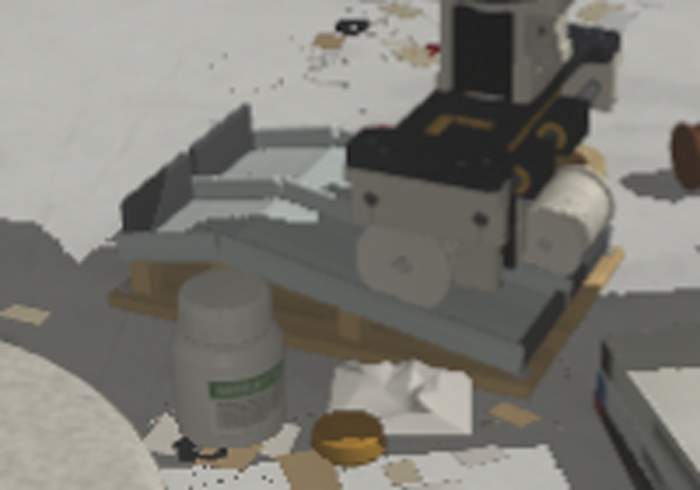

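The thick spool at crop (403,265) is rolling squarely up its gutter, and the thin spool is undisturbed at (570,215). I'll keep pushing.

Request:
apply_moves:
  targets:
    - {"travel":[-6,0,-1],"roll":0,"jaw":16}
    - {"travel":[-6,0,-1],"roll":0,"jaw":16}
    - {"travel":[-6,0,-1],"roll":0,"jaw":16}
    - {"travel":[-6,0,-1],"roll":0,"jaw":16}
    - {"travel":[-6,0,-1],"roll":0,"jaw":16}
    - {"travel":[-6,0,-1],"roll":0,"jaw":16}
    - {"travel":[-6,0,-1],"roll":0,"jaw":16}
    - {"travel":[-6,0,-1],"roll":0,"jaw":16}
    - {"travel":[-6,0,-1],"roll":0,"jaw":16}
    - {"travel":[-6,0,-1],"roll":0,"jaw":16}

```text
clock: 6.0
tool_pos: [0.5643, 0.1407, 0.0754]
orientation: [-180.0, 0.0, 162.6]
force: [-1.3, 0.7, 1.0]
opening: 0.0162
gripper_force: 0.7
```

Request:
apply_moves:
  targets:
    - {"travel":[-6,0,-1],"roll":0,"jaw":16}
    - {"travel":[-6,0,-1],"roll":0,"jaw":16}
    - {"travel":[-6,0,-1],"roll":0,"jaw":16}
    - {"travel":[-6,0,-1],"roll":0,"jaw":16}
    - {"travel":[-6,0,-1],"roll":0,"jaw":16}
    - {"travel":[-5,0,-1],"roll":0,"jaw":16}
    - {"travel":[-5,0,-1],"roll":0,"jaw":16}
    - {"travel":[-5,0,-1],"roll":0,"jaw":16}
    - {"travel":[-5,0,0],"roll":0,"jaw":16}
    - {"travel":[-5,0,0],"roll":0,"jaw":16}

```text
clock: 7.0
tool_pos: [0.6168, 0.1243, 0.0834]
orientation: [180.0, 0.0, 162.6]
force: [0.3, -0.3, 0.3]
opening: 0.0158
gripper_force: 0.0
```

Run:
```python
from h import *
o=ctrl.get_obs(); print(torack(o["tool_pos"]),o["orientation"],o["force"])
cv2.imwrite("pics/s2.png",cv2.resize(ctrl.snapshot("side")[195:335,185:385,::-1],None,fx=3.5,fy=3.5,interpolation=cv2.INTER_CUBIC))
```

```text
[27.27758677 38.68495316 83.35286513] [1.79994018e+02 1.18586225e-02 1.62621526e+02] [ 0.33330421 -0.31627757  0.34115061]
```

View pics/s2.png

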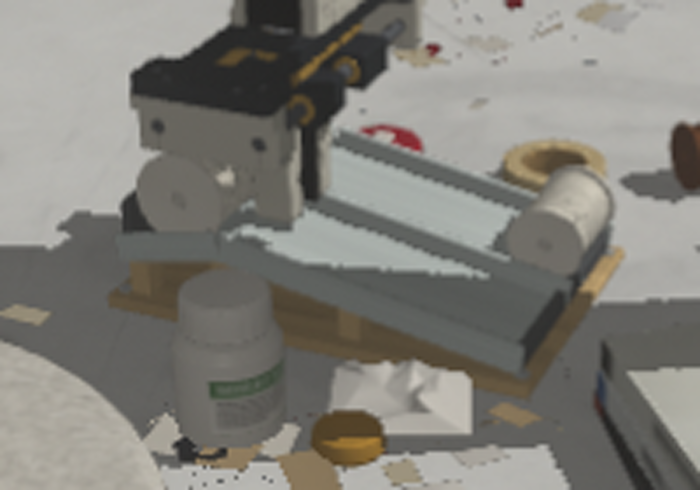

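The thick spool at crop (180,195) is past the hump at the stop, and force is zero. I'll lift, move back and descend behind the thin spool.

Request:
apply_moves:
  targets:
    - {"travel":[5,0,-30],"roll":0,"jaw":16}
    - {"travel":[15,0,-35],"roll":0,"jaw":16}
    - {"travel":[35,-15,-20],"roll":0,"jaw":16}
    - {"travel":[35,-20,0],"roll":0,"jaw":16}
    - {"travel":[35,-20,0],"roll":0,"jaw":16}
    - {"travel":[30,-15,0],"roll":0,"jaw":16}
    - {"travel":[15,-6,0],"roll":0,"jaw":16}
    - {"travel":[0,0,0],"roll":0,"jaw":16}
    - {"travel":[0,0,0],"roll":0,"jaw":16}
    - {"travel":[0,0,0],"roll":0,"jaw":16}

```text
clock: 8.05
tool_pos: [0.4323, 0.1031, 0.1685]
orientation: [180.0, 0.0, 162.6]
force: [-0.1, -0.7, -1.0]
opening: 0.0159
gripper_force: 0.0
```

```bash
python3 wr.py w2
```

```text
8.05 [0.43226129 0.10309598 0.16848543] [1.79981813e+02 2.51772885e-02 1.62619105e+02] [-142.42794573  -36.86024516  168.48543493]
```

View pics/w2.png

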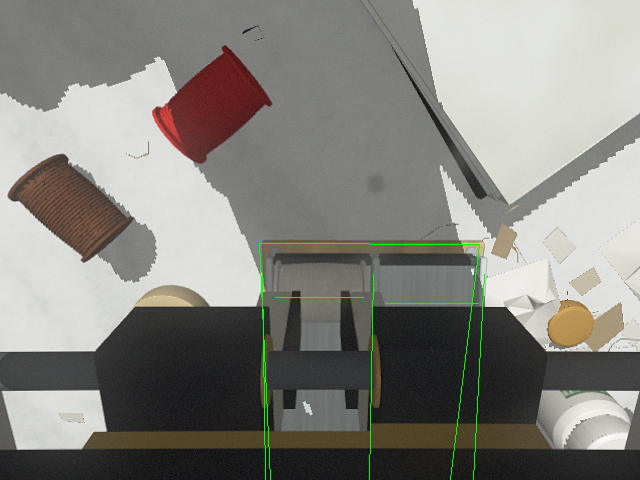

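The thin spool is centred near (322,280), aligned with the fingers. Now I descend.

Request:
apply_moves:
  targets:
    - {"travel":[0,1,30],"roll":0,"jaw":16}
    - {"travel":[0,0,35],"roll":0,"jaw":16}
    - {"travel":[0,0,32],"roll":0,"jaw":16}
    - {"travel":[0,0,20],"roll":0,"jaw":16}
    - {"travel":[0,0,0],"roll":0,"jaw":16}
    - {"travel":[0,0,0],"roll":0,"jaw":16}

```text
clock: 8.7
tool_pos: [0.4321, 0.1036, 0.0512]
orientation: [-179.9, -0.0, 162.6]
force: [-0.0, 0.2, 0.5]
opening: 0.016
gripper_force: 0.0
```

Request:
apply_moves:
  targets:
    - {"travel":[-4,0,0],"roll":0,"jaw":16}
    - {"travel":[-5,0,0],"roll":0,"jaw":16}
    - {"travel":[-6,0,0],"roll":0,"jaw":16}
    - {"travel":[-6,0,-1],"roll":0,"jaw":16}
    - {"travel":[-6,0,-1],"roll":0,"jaw":16}
    - {"travel":[-6,0,-1],"roll":0,"jaw":16}
    - {"travel":[-6,0,-1],"roll":0,"jaw":16}
    - {"travel":[-6,0,-1],"roll":0,"jaw":16}
    - {"travel":[-6,0,-1],"roll":0,"jaw":16}
    - {"travel":[-6,0,-1],"roll":0,"jaw":16}

```text
clock: 9.7
tool_pos: [0.4865, 0.0864, 0.0584]
orientation: [-180.0, -0.0, 162.6]
force: [-1.0, 0.9, 0.4]
opening: 0.016
gripper_force: 0.3
```

Request:
apply_moves:
  targets:
    - {"travel":[-6,0,-1],"roll":0,"jaw":16}
    - {"travel":[-6,0,-1],"roll":0,"jaw":16}
    - {"travel":[-6,0,-1],"roll":0,"jaw":16}
    - {"travel":[-6,0,-1],"roll":0,"jaw":16}
    - {"travel":[-6,0,-1],"roll":0,"jaw":16}
    - {"travel":[-6,0,-1],"roll":0,"jaw":16}
    - {"travel":[-6,0,-1],"roll":0,"jaw":16}
    - {"travel":[-6,0,-1],"roll":0,"jaw":16}
    - {"travel":[-6,0,-1],"roll":0,"jaw":16}
    - {"travel":[-6,0,-1],"roll":0,"jaw":16}

```text
clock: 10.7
tool_pos: [0.5438, 0.0685, 0.0684]
orientation: [180.0, 0.0, 162.6]
force: [-1.0, -1.0, 0.6]
opening: 0.0165
gripper_force: 0.3
```

Run:
```python
from h import *
o=ctrl.get_obs(); print(torack(o["tool_pos"]),o["orientation"],o["force"])
```

```text
[-25.64869795 -36.39724545  68.43593358] [1.79998937e+02 2.55395160e-03 1.62619860e+02] [-0.99523447 -1.01124294  0.56867855]
```

Request:
apply_moves:
  targets:
    - {"travel":[-6,0,-1],"roll":0,"jaw":16}
    - {"travel":[-6,0,-1],"roll":0,"jaw":16}
    - {"travel":[-6,0,-1],"roll":0,"jaw":16}
    - {"travel":[-6,0,-1],"roll":0,"jaw":16}
    - {"travel":[-6,0,-1],"roll":0,"jaw":16}
    - {"travel":[-6,0,-1],"roll":0,"jaw":16}
    - {"travel":[-6,0,-1],"roll":0,"jaw":16}
    - {"travel":[-6,0,-1],"roll":0,"jaw":16}
    - {"travel":[-6,0,-1],"roll":0,"jaw":16}
    - {"travel":[-5,0,0],"roll":0,"jaw":16}

```text
clock: 11.7
tool_pos: [0.6003, 0.0509, 0.0775]
orientation: [180.0, 0.0, 162.6]
force: [0.1, -0.8, 0.1]
opening: 0.016
gripper_force: 0.0
```

Request:
apply_moves:
  targets:
    - {"travel":[-3,0,0],"roll":0,"jaw":16}
    - {"travel":[0,0,0],"roll":0,"jaw":16}
    - {"travel":[0,0,0],"roll":0,"jaw":16}
    - {"travel":[0,0,0],"roll":0,"jaw":16}
    - {"travel":[5,0,-30],"roll":0,"jaw":16}
    - {"travel":[15,0,-40],"roll":0,"jaw":16}
    - {"travel":[40,0,-25],"roll":0,"jaw":16}
    - {"travel":[40,0,-20],"roll":0,"jaw":16}
    - {"travel":[40,0,-10],"roll":0,"jaw":16}
    - {"travel":[0,0,0],"roll":0,"jaw":16}

```text
clock: 12.7
tool_pos: [0.4659, 0.0927, 0.2045]
orientation: [179.8, 0.1, 162.7]
force: [0.8, 0.0, 0.6]
opening: 0.016
gripper_force: 0.0
```

Run:
```python
from h import *
o=ctrl.get_obs(); print(torack(o["tool_pos"]),o["force"])
cv2.imwrite("pics/s3.png",cv2.resize(ctrl.snapshot("side")[195:335,185:385,::-1],None,fx=4,fy=4,interpolation=cv2.INTER_CUBIC))
```

```text
[-107.20253603  -36.69252297  204.49957574] [0.8497177  0.0141886  0.60259934]
```

View pics/s3.png

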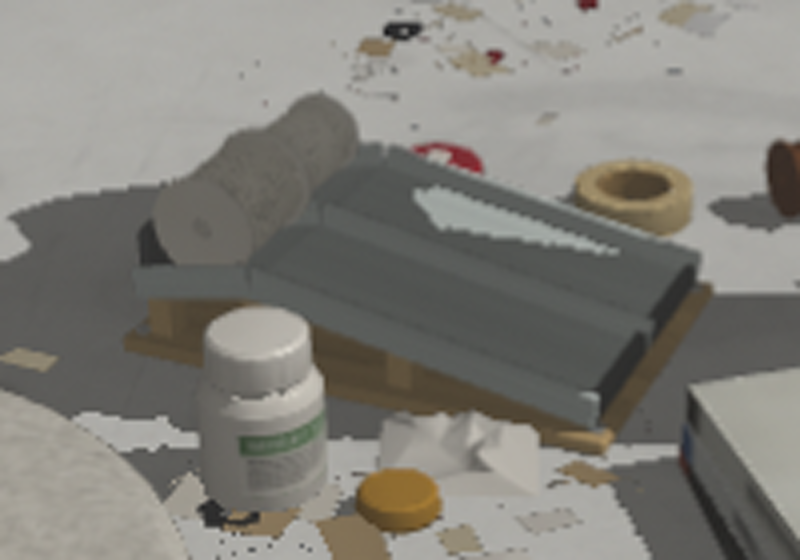

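Both spools lie across their gutters at the stop, with end hubs at about (203,228) and (325,130), and the bystanders haven't moved. I'll check the hub position against home and hand in.

Run:
```python
from h import *
p=np.load("rack.npy")
q=(proj("side",world(p,[(85,68.5,67)]))-(185,195))*4; print(q)
if np.linalg.norm(q-(203,228))<16: print(ctrl.close_job())
```

```text
[[200.3796015  227.84043764]]
the job is handed in; nothing more can be done
None
```

Both spools were pushed up and over the hump and now lie across their gutters at the end stop. The bottle, beeswax, tape roll and tape measure were left where they were, and the job is handed in at about 12.8 s (limit 54 s).

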